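Centre the turned foot on its mounting plate

TASK

The little turned beech foot was stood off-centre on its round steel mounting plate. With your closed fingertips, nudge it sideways with slow, light taps until it stands upright in the middle of the plate with an even rim showing all round, to within 5 mm. It is wobbly: do not grip, lift, tip or knock it, leave the other things where they are, and finish with your hand clear of it.

Things in the scene. Friction and masses are not known exactly. Their poses are not given: they have to be found in the camera images.
- foot: turned beech foot, loose, upright, 60 mm tall, about 60 g, round about z (up). Origin: centre of its underside. Standing face 28 mm diameter; widest part a straight collar 42 mm diameter from 6 to 18 mm height; waist above; top bead 34 mm diameter at 46 to 56 mm. Starts 14 to 24 mm off the plate's centre, any direction. Slides if pushed slowly at the collar, tips if pushed at the top.
- plate_top (a point): centre of the top face of the round stainless mounting plate under the foot; z up. The plate is a disc 80 mm in diameter, 20 mm high, fixed on a grey-faced panel (280 x 240 x 18 mm) fixed on the desk: plate top 38 mm above the desk, 20 mm above the panel. Four flush screw heads near its rim.
- bracket: bystander, loose: small stainless L-shaped corner bracket, 45 x 30 x 45 mm high, 60 g, standing on the panel near one of its corners, its centre at least 115 mm from the plate's centre. Origin at the centre of its underside.
- mallet: bystander, loose: rubber mallet with a wooden handle lying on the desk beside the panel, about 230 mm long, 50 mm high, 450 g; handle along its -x, head at +x. Origin underneath, 65 mm from the head's axis.
- level: bystander, loose: grey aluminium spirit level, 22 x 230 x 45 mm high, standing on edge on the desk beyond the panel. Origin at the centre of its underside, long side along y.
- tray: bystander, fixed: red plastic parts tray, 150 x 100 mm, 35 mm high, its flip-top lid standing open at its +x end to 105 mm height, beside the panel. Origin at the centre of its underside.

How it is judged:
At the end, for the whole second after the job is handed in: The foot stands still and upright (within 0.05 rad) on the plate, its axis within 5 mm of the plate's centre (horizontal distance between foot and plate_top below 0.005 m and angle between foot's own z axis and vertical below 0.05 rad and z of foot in the frame of plate_top between -0.002 and 0.002 m and linear speed of foot below 0.01 m/s); the robot touches nothing.
It fails at once if the foot is lifted more than 8 mm off the plate (z of foot in the frame of plate_top above 0.008 m).
It fails at once if the foot falls off the plate or is tipped by more than 0.35 rad (z of foot in the frame of plate_top below -0.006 m or angle between foot's own z axis and vertical above 0.35 rad).
It fails at once if the fingers grip, press or hit the foot with more than 12 N (contact force between the fingers and foot above 12 N).
It fails at once if the foot is knocked along faster than 0.3 m/s (linear speed of foot above 0.3 m/s).
It fails at once if the bracket, mallet or level is displaced by more than 15 mm (distance of any of bracket, mallet, level from where it was at the start of the episode above 0.015 m).
It also fails if it takes over 51 s, if anything falls off the work surface, if the arm or the gripper's body presses on something with over 40 N, if the wrist force passes 120 N, or if a joint passes its speed limit or range.

ROBOT

A 7-joint arm with a two-finger parallel gripper is mounted at the origin on the work surface. World frame = base frame: x ahead of the robot, y to its left, z up, the work surface at z = 0. Lengths are in m, angles in rad, forces in N, time in s.
With the tool pointing down it reaches from about 0.35 to 0.9 m from the base axis. Payload 8.1 kg.
Tool frame: the origin (TCP) lies on the centre line of the jaws, within the pads' length; the fingertips stand arm.tips_ahead ahead of it and the grasp point (between the pads) lies 8 mm behind it (arm.tips_ahead is the distance from the TCP to the fingertips, in m); z points along the fingers, y is the direction in which the jaws open and shut (so a half turn about z gives the same grasp; the last joint's range is limited). The gripper opens to 92 mm and grips with 3 to 60 N. Pads are 19 mm wide; open, the fingers measure 130 mm over their backs; the gripper's body (75 mm by 190 mm) begins 47 mm behind the grasp point.
Start: joints at [-0.103, 0.434, 0.025, 1.573, -0.012, 1.134, -0.075], TCP at [0.625, -0, 0.238] pointing down, gripper open.
Joint ranges: [-2.62, 2.62], [-0.44, 2.09], [-1.27, 1.32], [0.08, 2.57], [-1.32, 4.46], [0.12, 2], [-2.74, 2.74]. Speed limits (rad/s): [2.22, 2.22, 3.01, 3.01, 3.14, 3.14, 3.14].

INTERFACE

Orientations are given as a rotation vector (axis times angle).
In Python, from cell import arm gives the robot as it stands. The module is installed in compiled form; this text tells all that it offers.
- The arm moves only by the tool jog_arm, never from a script. Its argument "moves" is a list of rows, each an object with "twist": the turn, a rotation vector about the tool's x, y, z in units of 10 degrees (1.0 is 10 degrees), a list of three; "xyz": the shift along the tool's x, y, z in units of 60 mm (1.0 is 60 mm), a list of three; "grip": the closure, from -1 (fully open) to 1 (shut). A call has 1 to 5 rows; each row is the pose to reach, as a shift and turn from the pose commanded when the call began, along the tool's axes at that moment; what a row does not reach only later rows make up. A row lasts 1/8 s, in which the tool goes at most 62.5 mm and 10.7 degrees, less where a joint would pass 70% of its speed; a pose out of reach is approached as far as the arm can. A call with a gripper value outside its range is refused whole. The fingers move at their own pace and stop on an object; "force" is the grip in N (left out, the last holds). Time passes only in rows, so rows that repeat a pose let the fingers close. It gives the time, the measured TCP pose, the force and the opening at its end, in the units of the state.
- arm.observe(): the state, without advancing time (a new reading comes with each control period).
- arm.get_image(name): name is "scene" or "side" or "wrist"; returns the picture (420x560x3 uint8, blue, green, red); there is no depth.
- arm.camera_params(name): a dict with "mtx" (3x3 intrinsics, pixels), "T" (4x4, takes a point from camera to world coordinates); the wrist camera has in their place "T_tool_cam" (4x4, takes a point from camera to tool coordinates, whose origin is the TCP and whose axes are the flange's). Camera axes: x right, y down, z forward; pixel columns grow to the right and rows downward; lengths in m; the calibration is good to about 2 mm. A picture is of the moment at which its call begins: read the wrist's pose just before it. camera_params takes no time and is no camera call.
- arm.sign_off(): hands the job in, once; it reports no verdict.
The state is a dict: "clock": time; "joints": joint angles; "dq": joint speeds; "joint_efforts": joint torques, N m; "position": TCP position; "ee_rot": TCP orientation; "force": force on the tool from outside, world axes, zero at the start; "ft_torque": the same for the moment, N m; "width": opening from 0.0 (shut) to 1.0 (fully open).
Only numpy, scipy, OpenCV 4.12 (cv2) and the standard library are available. Lean on these libraries where they do the work, as an engineer would, in place of code of your own. Each camera call takes 0.05 s, during which the arm holds its last target. There are 200 camera calls.

## Working session

There is one attempt and no reset: what is moved stays moved. The work goes in short steps, Python scripts to look and compute and a tool call to move; the robot and the scene stay as the last step left them, time stands still between calls to the robot, and variables do not carry over. Pictures are saved under pics/ and viewed, about 8 in all and at most 12, crops included, and the job is handed in when it is done.

Besides the shell and the picture viewer there is one more tool, called after ">>>" as a command line: name --argument value ..., lists and objects as JSON in quotes. jog_arm: Moves the arm, as the interface text tells. Its arguments: {"type":"object","properties":{"moves":{"type":"array","items":{"type":"object","properties":{"twist":{"type":"array","items":{"type":"number"}},"xyz":{"type":"array","items":{"type":"number"}},"grip":{"type":"number"}}}},"force":{"type":"number"}},"required":["moves"]}

```bash
mkdir -p pics; python3 - <<'E'
from cell import arm
import cv2,numpy as np
s=arm.observe();print(s['position'],s['ee_rot'],s['width'],arm.tips_ahead,s['clock'])
for n in ['scene','side','wrist']:
    p=arm.camera_params(n);print(n,{k:np.round(v,4).tolist() for k,v in p.items()})
ims=[arm.get_image(n) for n in ['scene','wrist','side']]
for n,i in zip(['scene','wrist','side'],ims): cv2.imwrite(f'pics/{n}0.png',i)
E
```

```text
[ 6.24510554e-01 -8.55658067e-05  2.36965649e-01] [-2.22088116e+00 -2.22062697e+00  1.88348140e-03] 0.9999243411548484 0.011 0.0
scene {'mtx': [[476.7997, 0.0, 276.0429], [0.0, 476.7997, 214.3416], [0.0, 0.0, 1.0]], 'T': [[0.4371, 0.7699, -0.465, 1.0593], [0.8994, -0.3719, 0.2297, -0.1998], [0.0039, -0.5187, -0.855, 0.9103], [0.0, 0.0, 0.0, 1.0]]}
side {'mtx': [[394.6249, 0.0, 274.339], [0.0, 394.6249, 212.8907], [0.0, 0.0, 1.0]], 'T': [[0.987, -0.1272, 0.0984, 0.514], [-0.1607, -0.7511, 0.6404, -0.5145], [-0.0076, -0.6478, -0.7618, 0.7442], [0.0, 0.0, 0.0, 1.0]]}
wrist {'mtx': [[297.8138, 0.0, 281.5297], [0.0, 297.8138, 208.9155], [0.0, 0.0, 1.0]], 'T_tool_cam': [[-0.0007, -0.9669, -0.2551, 0.069], [1.0, -0.0008, 0.0002, 0.0006], [-0.0004, -0.2551, 0.9669, -0.1464], [0.0, 0.0, 0.0, 1.0]]}
```

View pics/scene0.png

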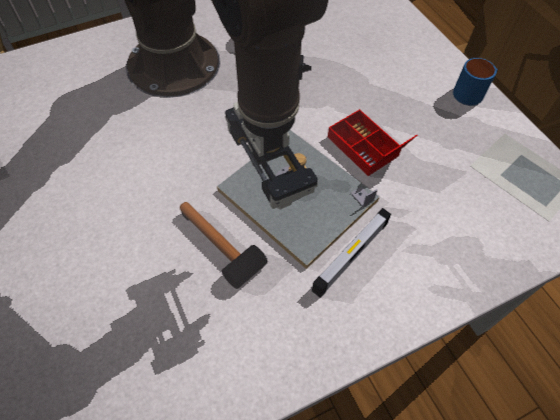

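View pics/wrist0.png

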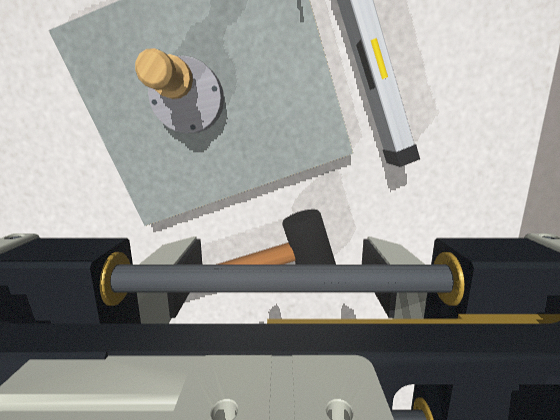

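View pics/side0.png

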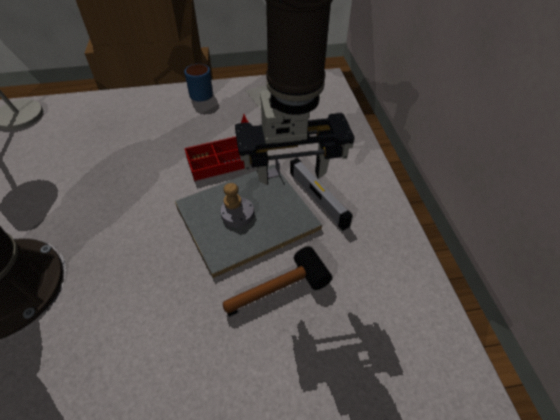

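Scene: foot and plate are on the grey panel. In the wrist view the foot's top is at about (155,65) and the plate centre at about (187,95). The image's right is world +x and its top is +y. The bracket is near (300,5), with the level to the right and the mallet below.

```bash
cat > h.py <<'E'
from cell import arm
import numpy as np,cv2
from scipy.spatial.transform import Rotation as R
def Tcam(n,s=None):
    p=arm.camera_params(n)
    if n!='wrist': return p['mtx'],p['T']
    T=np.eye(4);T[:3,:3]=R.from_rotvec(s['ee_rot']).as_matrix();T[:3,3]=s['position']
    return p['mtx'],T@p['T_tool_cam']
def ray(K,T,uv,z):
    d=T[:3,:3]@np.linalg.solve(K,[uv[0],uv[1],1.]);o=T[:3,3]
    return o+d*(z-o[2])/d[2]
def proj(K,T,P):
    P=np.atleast_2d(P);c=(P-T[:3,3])@T[:3,:3];q=c@K.T
    return q[:,:2]/q[:,2:]
def circ(c,r,z,n=72):
    a=np.linspace(0,2*np.pi,n,endpoint=False)
    return np.c_[c[0]+r*np.cos(a),c[1]+r*np.sin(a),0*a+z]
E
python3 - <<'E'
from h import *
s=arm.observe()
K,T=Tcam('wrist',s)
for uv,z in [((187,97),.038),((155,63),.096),((172,85),.050)]: print(ray(K,T,uv,z).round(4))
K,T=Tcam('side')
for uv,z in [((238,210),.038),((231,188),.096)]: print(ray(K,T,uv,z).round(4))
E
```

```text
[0.522  0.1042 0.038 ]
[0.5133 0.1266 0.096 ]
[0.5108 0.1148 0.05  ]
[0.5219 0.1024 0.038 ]
[0.5122 0.1205 0.096 ]
```

>>> jog_arm --moves '[{"xyz": [0.3, -0.5, 0.4], "twist": [0, 0, -1], "grip": 1}, {"xyz": [0.6, -1.0, 0.8], "twist": [0, 0, -2], "grip": 1}, {"xyz": [0.72, -1.17, 1.1], "twist": [0, 0, -2.9], "grip": 1}, {"xyz": [0.72, -1.17, 1.1], "twist": [0, 0, -2.9], "grip": 1}, {"xyz": [0.72, -1.17, 1.1], "twist": [0, 0, -2.9], "grip": 1}]' --force 10

```text
clock: 0.78
position: [0.5559, 0.0426, 0.1724]
ee_rot: [1.6, 2.702, 0.001]
force: [0.3, -0.4, -0.1]
width: 0.507
```

```bash
python3 - <<'E'
from h import *
s=arm.observe();print(s['position'],s['width'],s['clock'],abs(s['dq']).max() if hasattr(s['dq'],'max') else s['dq'])
K,T=Tcam('wrist',s); im=arm.get_image('wrist');cv2.imwrite('pics/w1.png',im)
a=im.copy()
for c,r,z,col in [((.522,.103),.04,.038,(0,255,0)),((.511,.122),.021,.056,(255,0,0)),((.511,.122),.017,.094,(0,0,255))]:
    cv2.polylines(a,[np.int32(proj(K,T,circ(c,r,z)).round())],True,col,1)
cv2.imwrite('pics/w1a.png',a)
E
```

```text
[0.55585055 0.04260829 0.17241346] 0.5069069849810159 0.775 0.010352714581901278
```

View pics/w1a.png

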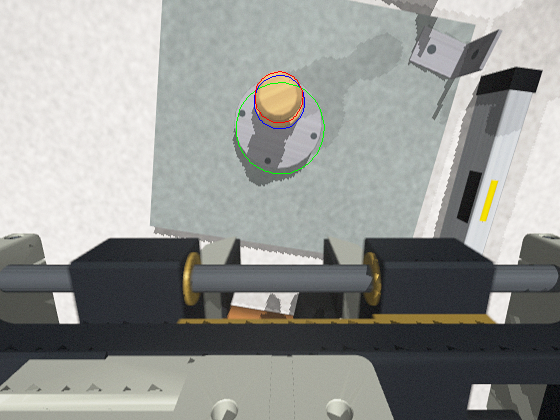

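Overlay: the green plate circle is centred near (280,128) and fits to about 1–3 mm, and the foot circles sit on the foot at about (279,98). The plate screws at (242,113), (314,136) and (268,160) form a right angle, so the midpoint of the outer pair gives the plate centre.

```bash
cat >> h.py <<'E'
from scipy.optimize import minimize
def footmask(im):
    h=cv2.cvtColor(im,cv2.COLOR_BGR2HSV)
    return ((h[...,0]>5)&(h[...,0]<28)&(h[...,1]>70)&(h[...,2]>50)).astype(np.uint8)*255
def render(K,T,c,shape):
    m=np.zeros(shape,np.uint8)
    prof=[(0,14),(6,21),(18,21),(46,17),(56,17),(60,13)]
    for S in [prof[0:3],prof[3:6]]:
        P=np.vstack([circ(c,r/1e3,.038+z/1e3) for z,r in S])
        hull=cv2.convexHull(np.float32(proj(K,T,P)))
        cv2.fillPoly(m,[np.int32((hull*16).round())],255,cv2.LINE_AA,4)
    P=[];
    for z in (18,46): P.append(circ(c,.011,.038+z/1e3))
    hull=cv2.convexHull(np.float32(proj(K,T,np.vstack(P))))
    cv2.fillPoly(m,[np.int32((hull*16).round())],255,cv2.LINE_AA,4)
    return m
def fitfoot(K,T,im,c0):
    m=footmask(im);u,v=proj(K,T,[*c0,.06])[0].astype(int)
    w=np.zeros_like(m);cv2.circle(w,(u,v),70,255,-1);m&=w
    f=lambda c:np.abs(render(K,T,c,m.shape).astype(float)-m).sum()/255
    r=minimize(f,c0,method='Nelder-Mead',options=dict(initial_simplex=np.array(c0)+[[0,0],[.006,0],[0,.006]]))
    return r.x,r.fun,(m>0).sum()
E
python3 - <<'E'
from h import *
s=arm.observe();K,T=Tcam('wrist',s);im=cv2.imread('pics/w1.png')
print('foot',fitfoot(K,T,im,[.511,.122]))
g=cv2.cvtColor(im,cv2.COLOR_BGR2GRAY).astype(float);q=[]
for u,v in [(242,113),(314,136),(268,160)]:
    p=g[v-4:v+5,u-4:u+5];w=np.clip(np.median(p)-15-p,0,None);yy,xx=np.mgrid[v-4:v+5,u-4:u+5]
    q.append(((w*xx).sum()/w.sum(),(w*yy).sum()/w.sum()))
P=np.array([ray(K,T,x,.038) for x in q]);print(P.round(4))
print('plate',(P[0]+P[1])/2,'r',[np.linalg.norm(x-(P[0]+P[1])/2) for x in P])
for n,f in(('side','side0'),):
    K2,T2=Tcam(n);print(n,fitfoot(K2,T2,cv2.imread(f'pics/{f}.png'),[.511,.122]))
c=cv2.resize(im[60:200,210:350],None,fx=4,fy=4,interpolation=cv2.INTER_CUBIC);cv2.imwrite('pics/w1c.png',c)
E
```

```text
foot (array([0.51046309, 0.12201215]), np.float64(221.2313725490196), np.int64(2142))
[[0.4853 0.0992 0.038 ]
 [0.5519 0.1131 0.038 ]
 [0.5254 0.0728 0.038 ]]
plate [0.51858328 0.10613674 0.038     ] r [np.float64(0.034022472634476705), np.float64(0.034022472634476816), np.float64(0.0339821877654044)]
side (array([0.51005681, 0.12585476]), np.float64(295.61176470588236), np.int64(434))
```

View pics/w1c.png

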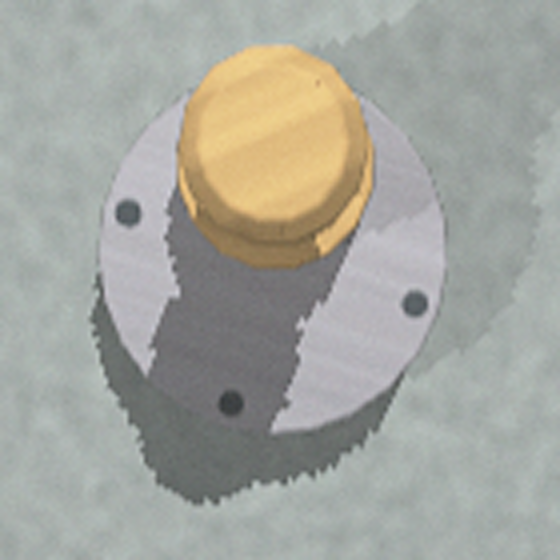

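```bash
python3 - <<'E'
from h import *
s=arm.observe();K,T=Tcam('wrist',s)
print('bead top',ray(K,T,(210+274/4,60+128/4),.098),'cam',T[:3,3])
K,T=Tcam('side');print('lid top',ray(K,T,(244,114),.105),'tray front',ray(K,T,(195,178),.0),'tray',ray(K,T,(212,158),.03))
K,T=Tcam('scene');print('lid',ray(K,T,(416,136),.105),'tray corners',ray(K,T,(330,137),.035),ray(K,T,(362,112),.035),ray(K,T,(370,172),.0))
Rm=R.from_rotvec(s['ee_rot']).as_matrix();c=np.array([.5186,.1061,0]);t=Rm[:,0]
for d,z in((.066,.172),(.066,.059),(.034,.059)):
    p=c+d*t;p[2]=z;print(p,(Rm.T@(p-s['position'])/.06).round(3))
E
```

```text
bead top [0.50969147 0.12472842 0.098     ] cam [0.52343901 0.10315989 0.31886953]
lid top [0.57205944 0.38311628 0.105     ] tray front [0.41999785 0.26792559 0.        ] tray [0.47157449 0.30596904 0.03      ]
lid [0.57397151 0.38147331 0.105     ] tray corners [0.44528052 0.24533625 0.035     ] [0.40959048 0.35587442 0.035     ] [0.55550777 0.29575742 0.        ]
[0.48683369 0.16395238 0.172     ] [ 2.328 -0.038  0.008]
[0.48683369 0.16395238 0.059     ] [ 2.33  -0.041  1.891]
[0.50223554 0.13590274 0.059     ] [ 1.797 -0.041  1.891]
```

>>> jog_arm --moves '[{"xyz": [0.9, -0.02, 0], "twist": [0, 0, 0], "grip": 1}, {"xyz": [1.8, -0.04, 0], "twist": [0, 0, 0], "grip": 1}, {"xyz": [2.33, -0.04, 0], "twist": [0, 0, 0], "grip": 1}, {"xyz": [2.33, -0.04, 0.6], "twist": [0, 0, 0], "grip": 1}, {"xyz": [2.33, -0.04, 1.2], "twist": [0, 0, 0], "grip": 1}]'

```text
clock: 1.45
position: [0.4866, 0.165, 0.1001]
ee_rot: [1.596, 2.703, 0.004]
force: [0.6, -0.8, 0.1]
width: 0.008
```

>>> jog_arm --moves '[{"xyz": [0, 0, 0.3], "twist": [0, 0, 0], "grip": 1}, {"xyz": [0, 0, 0.6], "twist": [0, 0, 0], "grip": 1}, {"xyz": [0, 0, 0.69], "twist": [0, 0, 0], "grip": 1}, {"xyz": [0, 0, 0.69], "twist": [0, 0, 0], "grip": 1}]'

```text
clock: 1.95
position: [0.4856, 0.1643, 0.0587]
ee_rot: [1.596, 2.705, 0.001]
force: [0.1, 0.5, 0.1]
width: 0.002
```

```bash
python3 - <<'E'
from h import *
s=arm.observe();print(s['position'],s['width'],s['clock'],s['force'])
a=arm.get_image('side');b=arm.get_image('scene');cv2.imwrite('pics/s2.png',a);cv2.imwrite('pics/c2.png',b)
z=lambda i,u,v:cv2.resize(i[v:v+100,u:u+100],None,fx=4,fy=4,interpolation=cv2.INTER_CUBIC)
K,T=Tcam('scene');u,v=proj(K,T,[.5186,.1061,.05])[0].astype(int)
cv2.imwrite('pics/z2.png',np.hstack([z(a,188,145),z(b,u-50,v-50)]))
E
```

```text
[0.48562463 0.16428237 0.0586848 ] 0.0020377221950046115 1.95 [0.08303827 0.52259269 0.11740581]
```

View pics/z2.png

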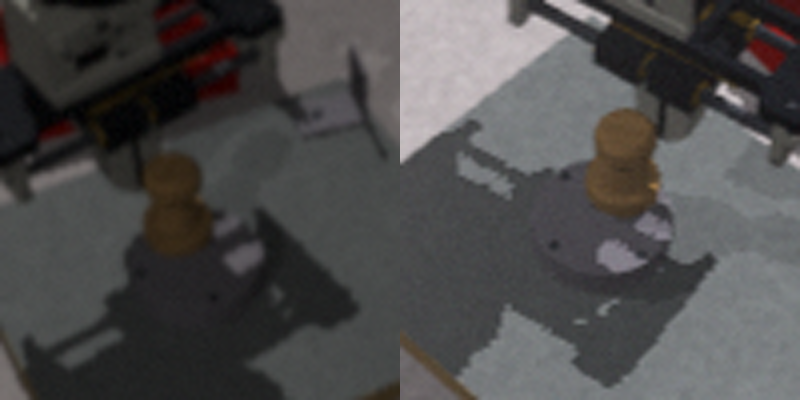

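Left crop (side): the closed fingers are directly behind the upright foot, with clear space between. Right crop (scene): same. Now slow pushes along tool −x.

>>> jog_arm --moves '[{"xyz": [-0.05, 0, 0], "twist": [0, 0, 0], "grip": 1}, {"xyz": [-0.1, 0, 0], "twist": [0, 0, 0], "grip": 1}, {"xyz": [-0.14, 0, 0], "twist": [0, 0, 0], "grip": 1}, {"xyz": [-0.18, 0, 0], "twist": [0, 0, 0], "grip": 1}, {"xyz": [-0.22, 0, 0], "twist": [0, 0, 0], "grip": 1}]'

```text
clock: 2.68
position: [0.4914, 0.1525, 0.0583]
ee_rot: [-1.595, -2.707, 0.0]
force: [-0.6, 0.2, 0.3]
width: 0.005
```

>>> jog_arm --moves '[{"xyz": [-0.03, 0, 0], "twist": [0, 0, 0], "grip": 1}, {"xyz": [-0.06, 0, 0], "twist": [0, 0, 0], "grip": 1}, {"xyz": [-0.09, 0, 0], "twist": [0, 0, 0], "grip": 1}, {"xyz": [-0.12, 0, 0], "twist": [0, 0, 0], "grip": 1}, {"xyz": [-0.15, 0, 0], "twist": [0, 0, 0], "grip": 1}]'

```text
clock: 3.3
position: [0.4958, 0.1448, 0.0583]
ee_rot: [1.595, 2.707, 0.0]
force: [0.9, -0.2, -0.8]
width: 0.006
```

```bash
python3 - <<'E'
from h import *
s=arm.observe();print(s['position'],s['clock'],s['force'],np.linalg.norm(s['position'][:2]-np.array([.5186,.1061])))
a=arm.get_image('side');b=arm.get_image('scene')
for n,i,o in(('side',a,'s2'),('scene',b,'c2')):
    K,T=Tcam(n);print(n,fitfoot(K,T,cv2.imread(f'pics/{o}.png'),[.5105,.122]),fitfoot(K,T,i,[.5125,.119]))
E
```

```text
[0.49575366 0.14482551 0.05834533] 3.3 [ 0.86467096 -0.15037666 -0.76009225] 0.04496243271700179
side (array([0.50836475, 0.12705264]), np.float64(272.6941176470588), np.int64(268)) (array([0.51459396, 0.11859794]), np.float64(302.84313725490193), np.int64(277))
scene (array([0.50995979, 0.1239166 ]), np.float64(215.03529411764706), np.int64(514)) (array([0.51371043, 0.11744475]), np.float64(230.89019607843136), np.int64(517))
```

The foot slid about 7 mm along the push direction. Push about 6 mm more, then back off and look from above.

>>> jog_arm --moves '[{"xyz": [-0.03, 0, 0], "twist": [0, 0, 0], "grip": 1}, {"xyz": [-0.06, 0, 0], "twist": [0, 0, 0], "grip": 1}, {"xyz": [-0.09, 0, 0], "twist": [0, 0, 0], "grip": 1}, {"xyz": [-0.11, 0, 0], "twist": [0, 0, 0], "grip": 1}, {"xyz": [-0.11, 0, 0], "twist": [0, 0, 0], "grip": 1}]'

```text
clock: 4.03
position: [0.499, 0.1389, 0.0583]
ee_rot: [1.595, 2.707, -0.0]
force: [-0.2, -0.2, -0.6]
width: 0.008
```

>>> jog_arm --moves '[{"xyz": [0.1, 0, 0], "twist": [0, 0, 0], "grip": 1}, {"xyz": [0.4, 0, 0], "twist": [0, 0, 0], "grip": 1}, {"xyz": [0.4, 0, -0.8], "twist": [0, 0, 0], "grip": 1}, {"xyz": [0.4, 0, -1.6], "twist": [0, 0, 0], "grip": 1}, {"xyz": [0.4, 0, -1.9], "twist": [0, 0, 0], "grip": 1}]'

```text
clock: 4.65
position: [0.4876, 0.1622, 0.1752]
ee_rot: [1.591, 2.706, 0.005]
force: [0.9, -0.4, -1.0]
width: 0.009
```

>>> jog_arm --moves '[{"xyz": [-0.7, 0, 0], "twist": [0, 0, 0], "grip": 1}, {"xyz": [-1.4, 0, 0], "twist": [0, 0, 0], "grip": 1}, {"xyz": [-2.1, 0, 0], "twist": [0, 0, 0], "grip": 1}, {"xyz": [-2.25, 0, 0], "twist": [0, 0, 0], "grip": 1}, {"xyz": [-2.25, 0, 0], "twist": [0, 0, 0], "grip": 1}]'

```text
clock: 5.28
position: [0.5523, 0.043, 0.1721]
ee_rot: [-1.594, -2.706, -0.0]
force: [-0.3, 1.0, 1.2]
width: 0.002
```

```bash
cat > look.py <<'E'
from h import *
import sys
s=arm.observe();K,T=Tcam('wrist',s);im=arm.get_image('wrist');n=sys.argv[1];cv2.imwrite(f'pics/{n}.png',im)
print(s['position'],s['clock'],'cam',T[:3,3].round(4))
f=fitfoot(K,T,im,[.517,.109]);print('foot',f,'off',f[0]-[.5186,.1061])
u,v=proj(K,T,[.5186,.1061,.038])[0].round().astype(int)
c=cv2.resize(im[v-60:v+60,u-60:u+60],None,fx=5,fy=5,interpolation=cv2.INTER_CUBIC)
def d(p,col): 
    q=(proj(K,T,p)-[u-60,v-60]+.5)*5; cv2.polylines(c,[np.int32(q)],True,col,1)
d(circ((.5186,.1061),.04,.038),(0,255,0));d(circ(f[0],.017,.094),(0,0,255));d(circ(f[0],.021,.056),(255,0,0))
cv2.imwrite(f'pics/{n}c.png',c)
E
python3 look.py w3
```

```text
[0.55234625 0.04296994 0.17214227] 5.275 cam [0.5198 0.1033 0.3185]
foot (array([0.51538298, 0.11157114]), np.float64(205.92549019607844), np.int64(1934)) off [-0.00321702  0.00547114]
```

View pics/w3c.png

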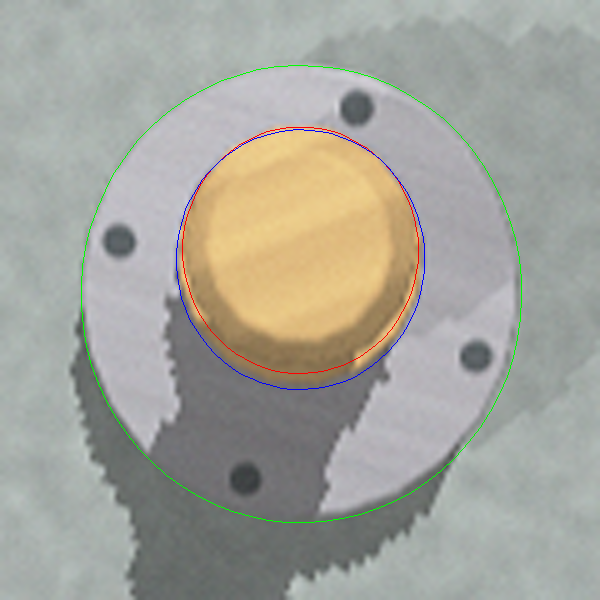

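The plate outline and the foot's bead and collar all fit. The remaining offset is about 6 mm, purely along the push line: foot centre near (300,255), plate centre near (300,297). One more push.

>>> jog_arm --moves '[{"xyz": [0.8, 0, 0], "twist": [0, 0, 0], "grip": 1}, {"xyz": [1.6, 0, 0], "twist": [0, 0, 0], "grip": 1}, {"xyz": [2.2, 0, 0], "twist": [0, 0, 0], "grip": 1}, {"xyz": [2.2, 0, 0], "twist": [0, 0, 0], "grip": 1}, {"xyz": [2.2, 0, 0.7], "twist": [0, 0, 0], "grip": 1}]'

```text
clock: 5.95
position: [0.4904, 0.1598, 0.1324]
ee_rot: [1.589, 2.706, 0.009]
force: [0.0, -0.0, 0.1]
width: 0.006
```

>>> jog_arm --moves '[{"xyz": [0, 0, 0.6], "twist": [0, 0, 0], "grip": 1}, {"xyz": [0, 0, 1.0], "twist": [0, 0, 0], "grip": 1}, {"xyz": [0, 0, 1.2], "twist": [0, 0, 0], "grip": 1}, {"xyz": [0, 0, 1.2], "twist": [0, 0, 0], "grip": 1}]'

```text
clock: 6.45
position: [0.4883, 0.1576, 0.058]
ee_rot: [-1.594, -2.707, 0.001]
force: [-0.1, -0.5, -0.3]
width: 0.002
```

>>> jog_arm --moves '[{"xyz": [-0.08, 0, 0], "twist": [0, 0, 0], "grip": 1}, {"xyz": [-0.16, 0, 0], "twist": [0, 0, 0], "grip": 1}, {"xyz": [-0.22, 0, 0], "twist": [0, 0, 0], "grip": 1}, {"xyz": [-0.26, 0, 0], "twist": [0, 0, 0], "grip": 1}, {"xyz": [-0.3, 0, 0], "twist": [0, 0, 0], "grip": 1}]'

```text
clock: 7.08
position: [0.4975, 0.1415, 0.0584]
ee_rot: [1.595, 2.707, 0.0]
force: [-0.0, 0.3, 0.1]
width: 0.004
```

>>> jog_arm --moves '[{"xyz": [-0.03, 0, 0], "twist": [0, 0, 0], "grip": 1}, {"xyz": [-0.06, 0, 0], "twist": [0, 0, 0], "grip": 1}, {"xyz": [-0.09, 0, 0], "twist": [0, 0, 0], "grip": 1}, {"xyz": [-0.12, 0, 0], "twist": [0, 0, 0], "grip": 1}, {"xyz": [-0.15, 0, 0], "twist": [0, 0, 0], "grip": 1}]'

```text
clock: 7.7
position: [0.5019, 0.1338, 0.0583]
ee_rot: [1.594, 2.707, 0.0]
force: [-0.8, 0.8, 0.1]
width: 0.004
```

>>> jog_arm --moves '[{"xyz": [-0.01, 0, 0], "twist": [0, 0, 0], "grip": 1}, {"xyz": [-0.01, 0, 0], "twist": [0, 0, 0], "grip": 1}]'

```text
clock: 7.95
position: [0.5022, 0.1333, 0.0583]
ee_rot: [1.595, 2.707, 0.0]
force: [-0.1, -0.0, -0.6]
width: 0.005
```

>>> jog_arm --moves '[{"xyz": [0.1, 0, 0], "twist": [0, 0, 0], "grip": 1}, {"xyz": [0.5, 0, 0], "twist": [0, 0, 0], "grip": 1}, {"xyz": [0.5, 0, -0.8], "twist": [0, 0, 0], "grip": 1}, {"xyz": [0.5, 0, -1.6], "twist": [0, 0, 0], "grip": 1}, {"xyz": [0.5, 0, -1.9], "twist": [0, 0, 0], "grip": 1}]'

```text
clock: 8.57
position: [0.4884, 0.1607, 0.1752]
ee_rot: [1.593, 2.705, 0.005]
force: [-0.3, -0.4, -0.5]
width: 0.006
```

>>> jog_arm --moves '[{"xyz": [-0.7, 0, 0], "twist": [0, 0, 0], "grip": 1}, {"xyz": [-1.4, 0, 0], "twist": [0, 0, 0], "grip": 1}, {"xyz": [-2.1, 0, 0], "twist": [0, 0, 0], "grip": 1}, {"xyz": [-2.25, 0, 0], "twist": [0, 0, 0], "grip": 1}, {"xyz": [-2.25, 0, 0], "twist": [0, 0, 0], "grip": 1}]'

```text
clock: 9.2
position: [0.5528, 0.0417, 0.1722]
ee_rot: [-1.595, -2.706, 0.0]
force: [-1.7, 0.4, -0.3]
width: 0.004
```

```bash
python3 look.py w4
```

```text
[0.55281097 0.04165635 0.17217015] 9.2 cam [0.5203 0.1021 0.3186]
foot (array([0.51866893, 0.10597702]), np.float64(201.61176470588236), np.int64(1888)) off [ 6.89340621e-05 -1.22984833e-04]
```

View pics/w4c.png

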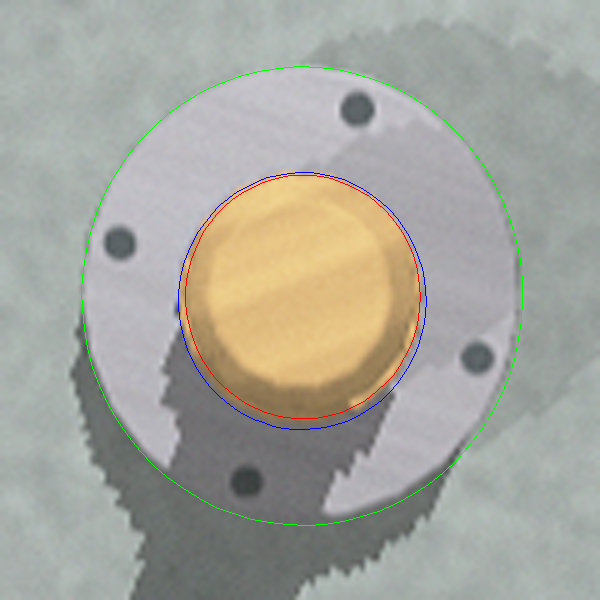

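The foot is concentric with the plate: foot at about (302,297), screw-circle centre at about (301,298), even rim. The hand is high and clear. Handing in.

```bash
python3 -c "
from cell import arm
print(arm.observe()['clock'],arm.sign_off())"
```

```text
the job is handed in; nothing more can be done
9.25 None
```

I nudged the foot into the middle of the plate in two slow, closed-finger pushes, with the fingertips about 10 mm above the plate, at collar height. I then moved the hand clear and handed the job in at 9.25 s on the robot's clock.

- **Centring:** the last look from the wrist camera put the foot's axis about 0.2 mm from the plate's centre. I'd trust that to about 1–2 mm, against the 5 mm allowed. The four screw heads give the same centre, and the rim looks even all round.
- **Upright and clear:** the foot's top and collar lined up with an upright model of it from nearly overhead. The hand was about 110 mm above its pushing height and off to one side.
- **Force:** the wrist force readings after each move were only sensor noise, about 2 N or less.
- **Disagreement:** foot positions from the side and scene cameras differed from the wrist camera by 2–5 mm in the shadowed views. I used the wrist camera for the final position.
- **Not checked:** I did not measure the bracket, mallet and level again at the end. My planned path kept the hand clear of them, and I saw no sign of contact.

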